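# Put the hot-air nozzles away in their dishes

## Task

Put the three hot-air nozzles away, each standing upright on its collar in the middle of its own dish: the nozzle with the bent spout in the long rectangular dish, the one with the tall thin straight spout in the small round dish, and the one with the short wide spout in the large round dish. The bent nozzle was left in the large round dish by mistake, so it has to come out before the wide one goes in. Leave the paste jar, the flux bottle and the roll of tape where they stand.

Things in the scene. Friction and masses are not known exactly. Their poses are not given: they have to be found in the camera images.
- thin_collar (a point): Pale metal hot-air nozzle, tall thin straight spout, standing on its collar, 50 mm high in all. Collar: round, 24 mm across, 16 mm high; spout: straight 6 mm tube. A clamp ear 10 mm wide sticks out of the collar along its own -y, to 16.5 mm from the axis. This point: on the collar's axis, 8 mm above the underside; z up. Grasp the collar across its own x. About 35 g. At the start on the desk.
- wide_collar (a point): Pale metal hot-air nozzle, short wide spout, standing on its collar, 32 mm high in all. Collar: round, 27 mm across, 16 mm high; spout: straight 15 mm tube. A clamp ear 10 mm wide sticks out of the collar along its own -y, to 18.5 mm from the axis. This point: on the collar's axis, 8 mm above the underside; z up. Grasp the collar across its own x. About 35 g. At the start on the desk.
- bent_collar (a point): Pale metal hot-air nozzle, bent spout, standing on its collar, 42 mm high in all. Collar: round, 24 mm across, 16 mm high; spout: 8 mm tube leaning to -y. A clamp ear 10 mm wide sticks out of the collar along its own -y, to 16.5 mm from the axis. This point: on the collar's axis, 8 mm above the underside; z up. Grasp the collar across its own x. About 35 g. At the start in the large round dish.
- dish_small_floor (a point): Small round grey dish with a dark rubber floor, 62 mm across outside, 54 mm inside, rim 7 mm above the desk, fixed to the desk. This point is the centre of its inner floor, 3 mm above the desk.
- dish_large_floor (a point): Large round grey dish with a dark rubber floor, 98 mm across outside, 90 mm inside, rim 7 mm above the desk, fixed to the desk. This point is the centre of its inner floor, 3 mm above the desk.
- dish_long_floor (a point): Long rectangular grey dish with a dark rubber floor, 116 mm (its own y) by 58 mm (its own x) outside, walls 4 mm, rim 7 mm above the desk, fixed to the desk. This point is the centre of its inner floor, 4 mm above the desk.
- paste_jar: Bystander: green screw jar with a black lid, 44 mm across, 30 mm high, loose on the desk. Origin at the centre of its underside.
- flux_bottle: Bystander: small amber bottle with a black cap, 38 mm across, 93 mm high, loose on the desk. Origin at the centre of its underside.
- tape_roll: Bystander: blue roll of tape lying flat, 61 mm across, 18 mm high, loose on the desk. Origin at the centre of its underside.
There are look-alikes about, which are no part of the job. What is shaped like the part that bears dish_small_floor but red is not meant.

How it is judged:
At the end, for the whole second after the job is handed in: Each nozzle stands upright (within 0.12 rad), released and at rest, on the floor of its own dish, its collar's axis near the dish's centre: thin in the small round dish within 12 mm, wide in the large round dish within 15 mm, bent in the long rectangular dish within 15 mm (horizontal distance between thin_collar and dish_small_floor below 0.012 m and horizontal distance between wide_collar and dish_large_floor below 0.015 m and horizontal distance between bent_collar and dish_long_floor below 0.015 m and height (world z) of each of thin_collar, wide_collar below 0.014 m and height (world z) of bent_collar below 0.015 m and angle between each of thin_collar, wide_collar, bent_collar's own z axis and vertical below 0.12 rad and linear speed of each of nozzle_thin, nozzle_wide, nozzle_bent below 0.02 m/s); the robot touches nothing.
It fails at once if the paste jar is shifted by more than 20 mm (distance of paste_jar from where it was at the start of the episode above 0.02 m).
It fails at once if the flux bottle is shifted by more than 20 mm or tipped (distance of flux_bottle from where it was at the start of the episode above 0.02 m or angle between flux_bottle's own z axis and vertical above 0.5 rad).
It fails at once if the tape roll is shifted by more than 20 mm (distance of tape_roll from where it was at the start of the episode above 0.02 m).
It also fails if it takes over 99 s, if anything falls off the work surface, if the arm or the gripper's body presses on something with over 40 N, if the wrist force passes 120 N, or if a joint passes its speed limit or range.

## Robot

A 7-joint arm with a two-finger parallel gripper is mounted at the origin on a cart in front of the work surface, level with it; the furniture and walls round the work are solid. World frame = base frame: x ahead of the robot, y to its left, z up, the work surface at z = 0. Lengths are in m, angles in rad, forces in N, time in s.
With the tool pointing down it reaches from about 0.425 to 0.925 m from the base axis. Payload 6.8 kg.
Tool frame: the origin (TCP) lies at the very end of the fingers, on their centre line; the grasp point (between the pads) lies 19 mm behind it; z points along the fingers, y is the line along which they close (so a half turn about z gives the same grasp; the last joint's range is limited). The gripper opens to 85 mm and grips with 20 to 120 N. Pads are 22 mm wide; open, the fingers measure 114 mm over their backs; the gripper's body (76 mm by 85 mm) begins 54 mm behind the grasp point. The pads swing forward as they close: fully open they stand 13 mm farther back than shut.
Start: joints at [-1.265, 0.477, 0.022, 1.555, -0.011, 1.109, -0.083], TCP at [0.271, 0.618, 0.231] pointing down, gripper open.
Joint ranges: [-2.96, 2.96], [-0.34, 2.1], [-1.41, 1.46], [0.24, 2.44], [-1.37, 4.51], [0.17, 1.92], [-2.96, 2.96]. Speed limits (rad/s): [2.39, 2.39, 3.14, 3.14, 3.14, 3.14, 3.14].

## Interface

Orientations are given as a rotation vector (axis times angle).
In Python, from bench import get_obs, viewer, r gives the robot as it stands. The module is installed in compiled form; this text tells all that it offers.
- The arm moves only by the tool play_rows, never from a script. Its argument "commands" is a list that holds one entry, the list of rows, each a list of 5 numbers: the gripper's target within -1 to 1 (shut at 1, half-way at 0, fully open at -1), then the shift along the tool's x, y, z scaled (see below), then the turn about the tool's z scaled (see below). A call has 1 to 12 rows; each row is the pose to reach, as a shift and turn from the pose commanded when the call began, along the tool's axes at that moment; what a row does not reach only later rows make up. The controller multiplies each number of a shift by 0.2 m and each number of a turn by pi/2 rad. A row lasts 1/12 s, in which the tool goes at most 41.7 mm and 7.16 degrees, less where a joint would pass 70% of its speed; a pose out of reach is approached as far as the arm can. A call with a number of a shift or a turn outside -1 to 1 is refused whole. A call with a gripper value outside its range is refused whole. The fingers move at their own pace and stop on an object; "grip_force" is the grip in N (left out, the last holds). Time passes only in rows, so rows that repeat a pose let the fingers close. It gives the time, the measured TCP pose, the force, the opening and the grip force at its end, in the units of the state.
- get_obs(): the state, without advancing time (a new reading comes with each control period).
- viewer.grab_frame(name): name is "side" or "top"; returns a dict with "pixels" (420x560x3 uint8, red, green, blue), "fovy" (degrees; the focal length in pixels is half the picture's height over the tangent of half this angle, whatever the lens; pixels are square), "cx", "cy" (the principal point, pixels), "world_to_cam" (4x4, takes a point from world to camera coordinates). Camera axes: x right, y up, looking along -z (the intrinsics and any distortion apply to the point x, -y, -z); pixel columns grow to the right and rows downward; lengths in m; the calibration is good to about 2 mm. A picture is of the moment at which its call begins. There is no depth.
- r.hand_in(): hands the job in; it is judged then, once.
Trained networks look in a picture, given as the dict that the camera call returned (one of the last four; its "shot" number tells which), for a name from the list of things; names that differ only in an ending like _2 or _b are one class to them, and where a whole thing is asked for, a point or a joint stands for the part that bears it (a point fixed in the world has none). Each returns a list of dicts, best first, with "score" (0 to 1); they miss things now and then, are a little off and sometimes report something else, mostly with a low value. They report only what shows in the picture. A call takes as long as a camera call. They do not tell look-alikes from the thing itself.
- viewer.trace(picture, thing): "pixels" (420x560 bool, what is visible of it) and "rect" ([left, top, right, bottom] in pixels, round what is visible of it).
The state is a dict: "clock": time; "joints": joint angles; "qvel": joint speeds; "tau": joint torques, N m; "tcp_pos": TCP position; "orientation": TCP orientation; "contact_force": force on the tool from outside, world axes, zero at the start; "moment": the same for the moment, N m; "grip_width": finger opening in m; "gripper_force": force on a finger pad.
Only numpy, scipy, OpenCV 4.12 (cv2) and the standard library are available. Lean on these libraries where they do the work, as an engineer would, in place of code of your own. Each camera call takes 0.05 s, during which the arm holds its last target. There are 200 camera calls.

## Working session

There is one attempt and no reset: what is moved stays moved. The work goes in short steps, Python scripts to look and compute and a tool call to move; the robot and the scene stay as the last step left them, time stands still between calls to the robot, and variables do not carry over. Pictures are saved under pics/ and viewed, at most 14 in all, crops included, and the job is handed in when it is done.

Besides the shell and the picture viewer there is one more tool, called after "Call:" in YAML: its name, and indented under it one key for each argument. play_rows: Moves the arm, as the interface text tells. Shifts and turns lie within -1 to 1; 1 stands for 0.2 m of shift or pi/2 rad of turn. Its arguments: {"type":"object","properties":{"commands":{"type":"array","items":{"type":"array","items":{"type":"array","items":{"type":"number","minimum":-1,"maximum":1}}}},"grip_force":{"type":"number"}},"required":["commands"]}

```bash
mkdir -p pics; cat > h.py <<'E'
import numpy as np, cv2
from scipy.spatial.transform import Rotation as R
from bench import get_obs, viewer, r
def K(f):
    F=f["pixels"].shape[0]/2/np.tan(np.radians(f["fovy"])/2); return F,f["cx"],f["cy"]
def back(f,uv,z):
    F,cx,cy=K(f); M=np.array(f["world_to_cam"]); d=np.array([(uv[0]-cx)/F,-(uv[1]-cy)/F,-1])
    c=-M[:3,:3].T@M[:3,3]; w=M[:3,:3].T@d; return c+w*(z-c[2])/w[2]
def proj(f,p):
    F,cx,cy=K(f); M=np.array(f["world_to_cam"]); q=M[:3,:3]@np.array(p)+M[:3,3]
    return np.array([cx+F*q[0]/-q[2], cy-F*q[1]/-q[2]])
def save(f,n,crop=None,s=1):
    im=cv2.cvtColor(f["pixels"],cv2.COLOR_RGB2BGR)
    if crop: l,t,rr,b=crop; im=im[t:b,l:rr]
    cv2.imwrite("pics/"+n+".png",cv2.resize(im,None,fx=s,fy=s,interpolation=cv2.INTER_CUBIC))
E
python3 - <<'E'
from h import *
for n in("top","side"):
    f=viewer.grab_frame(n); save(f,n+"0",None,1.4); print(n,[k for k in f],f["fovy"],f["cx"],f["cy"],np.round(f["world_to_cam"],3).tolist())
    for t in "thin_collar wide_collar bent_collar dish_small_floor dish_large_floor dish_long_floor paste_jar flux_bottle tape_roll".split():
        for d in viewer.trace(f,t)[:3]:
            ys,xs=np.nonzero(d["pixels"]); c=((d["rect"][0]+d["rect"][2])/2,(d["rect"][1]+d["rect"][3])/2)
            print(t,round(d["score"],2),[int(v) for v in d["rect"]],len(xs),back(f,c,.005).round(3)[:2])
o=get_obs(); print(o["tcp_pos"],R.from_rotvec(o["orientation"]).as_matrix().round(3).tolist(),o["grip_width"],o["clock"])
E
```

```text
top ['pixels', 'fovy', 'cx', 'cy', 'world_to_cam', 'shot'] 57.722305427526 280.4876751420433 208.8719368143795 [[0.013, -1.0, -0.023, 0.182], [0.989, 0.009, 0.145, -0.53], [-0.145, -0.025, 0.989, -1.258], [0.0, 0.0, 0.0, 1.0]]
thin_collar 0.49 [418, 178, 424, 184] 46 [ 0.635 -0.305]
thin_collar 0.16 [227, 237, 234, 247] 44 [0.414 0.359]
wide_collar 0.38 [309, 234, 319, 243] 47 [0.429 0.07 ]
bent_collar 0.5 [229, 240, 233, 248] 21 [0.406 0.356]
dish_small_floor 0.73 [259, 229, 278, 246] 271 [0.43  0.227]
dish_small_floor 0.53 [145, 236, 157, 257] 133 [0.394 0.635]
dish_large_floor 0.75 [216, 230, 244, 261] 579 [0.402 0.36 ]
dish_long_floor 0.83 [240, 191, 279, 218] 499 [0.546 0.262]
paste_jar 0.74 [406, 208, 422, 221] 150 [ 0.516 -0.277]
tape_roll 0.82 [384, 233, 403, 249] 256 [ 0.425 -0.203]
side ['pixels', 'fovy', 'cx', 'cy', 'world_to_cam', 'shot'] 55.34938152322734 281.34938778376306 206.94410589284388 [[-1.0, 0.023, 0.005, 0.505], [-0.006, -0.456, 0.89, 0.024], [0.022, 0.89, 0.456, -1.527], [0.0, 0.0, 0.0, 1.0]]
wide_collar 0.65 [297, 174, 309, 197] 187 [ 0.412 -0.132]
wide_collar 0.58 [295, 204, 305, 211] 62 [0.437 0.063]
dish_small_floor 0.66 [296, 223, 317, 238] 170 [0.427 0.228]
dish_small_floor 0.47 [321, 311, 348, 329] 229 [0.393 0.644]
dish_small_floor 0.16 [270, 165, 282, 175] 87 [ 0.518 -0.301]
dish_large_floor 0.94 [302, 245, 332, 266] 385 [0.407 0.374]
dish_long_floor 0.93 [257, 229, 288, 249] 365 [0.539 0.28 ]
dish_long_floor 0.22 [270, 168, 283, 177] 66 [ 0.518 -0.273]
paste_jar 0.68 [292, 174, 308, 182] 56 [ 0.421 -0.211]
paste_jar 0.4 [269, 165, 283, 177] 84 [ 0.52  -0.288]
flux_bottle 0.62 [297, 177, 308, 201] 184 [ 0.417 -0.096]
[0.27141501 0.61804563 0.2313119 ] [[-0.916, 0.402, -0.0], [0.402, 0.916, 0.0], [0.0, 0.0, -1.0]] 0.08539456136538869 1.0
```

View pics/top0.png

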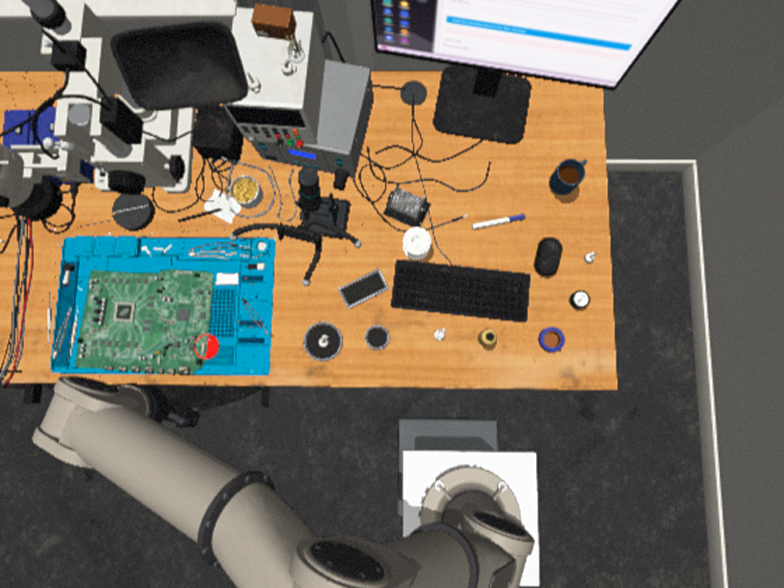

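View pics/side0.png

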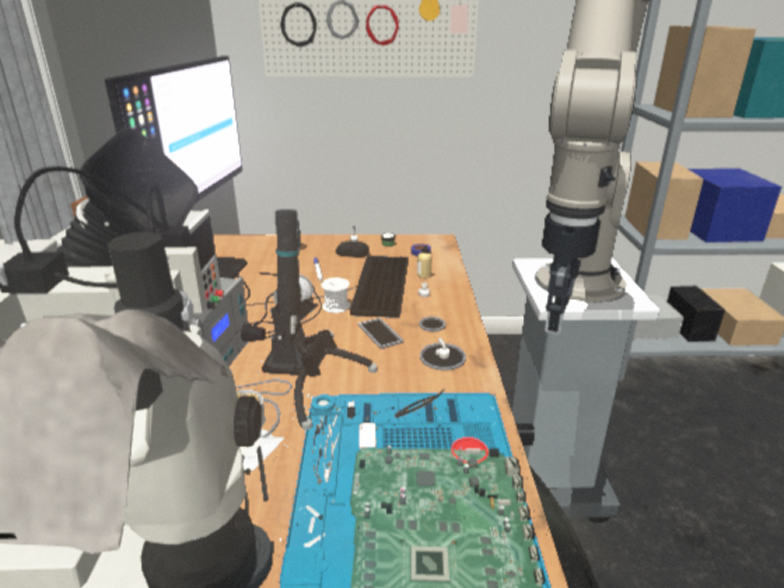

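```bash
python3 - <<'E'
from h import *
f=viewer.grab_frame("top"); save(f,"top1",(210,170,430,265),3.6)
g=viewer.grab_frame("side"); save(g,"side1",(245,160,345,275),5)
E
```

```text
(no output)
```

View pics/top1.png

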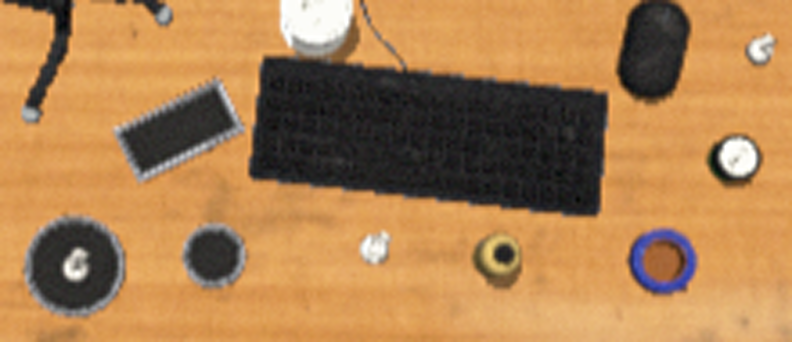

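View pics/side1.png

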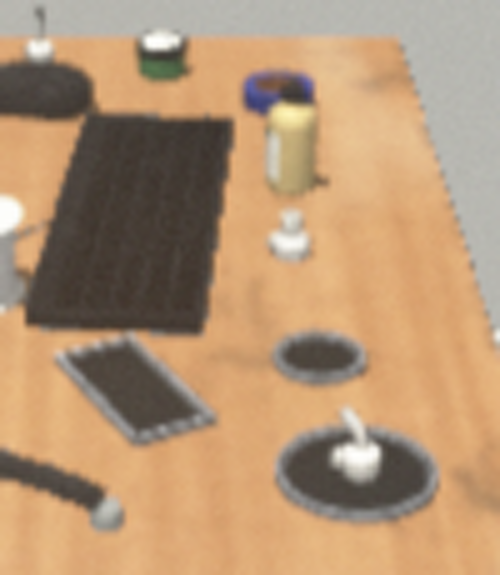

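```bash
python3 - <<'E'
from h import *
f=viewer.grab_frame("top"); g=viewer.grab_frame("side")
def tw(a,s,o): return ((np.array(a)+.5)/s-.5+np.array(o))
for n,a,b,z in [("large",(75,266),(357.5,471),.005),("small",(214.5,256),(320.5,357),.005),("long",(180,129),(135,387),.007),("wide",(374,252),(291,245),.008),("bent",(77,266),(360,463),.011),("thin",(758,50),(40,50),.008),("jar",(735,158),(162,55),.015),("bottle",(498,262),(291,185),.005),("tape",(662,262),(279,95),.01)]:
    u=tw(a,3.6,(210,170)); v=tw(b,5,(245,160)); print(n,back(f,u,z).round(4)[:2],back(g,v,z).round(4)[:2])
T=[]
for im,cs in ((f,[(232,243),(314,239),(421,183)]),(g,[(316,252),(303,208),(253,168)])):
    row=[]
    for c in cs:
        p=im["pixels"][c[1]-11:c[1]+11,c[0]-11:c[0]+11]; row.append(cv2.resize(p,(250,250),interpolation=cv2.INTER_CUBIC))
    T.append(np.hstack(row))
cv2.imwrite("pics/mos.png",cv2.cvtColor(np.vstack(T),cv2.COLOR_RGB2BGR))
E
```

```text
large [0.4099 0.3606] [0.4097 0.3621]
small [0.4211 0.2262] [0.4207 0.2286]
long [0.5441 0.2619] [0.5422 0.2677]
wide [0.4265 0.0732] [0.4293 0.0746]
bent [0.4096 0.3577] [0.4086 0.3626]
thin [ 0.6269 -0.2994] [ 0.6262 -0.3056]
jar [ 0.5197 -0.2709] [ 0.518  -0.2752]
bottle [ 0.4185 -0.0454] [ 0.4217 -0.0318]
tape [ 0.42 -0.2 ] [ 0.4204 -0.1966]
```

View pics/mos.png

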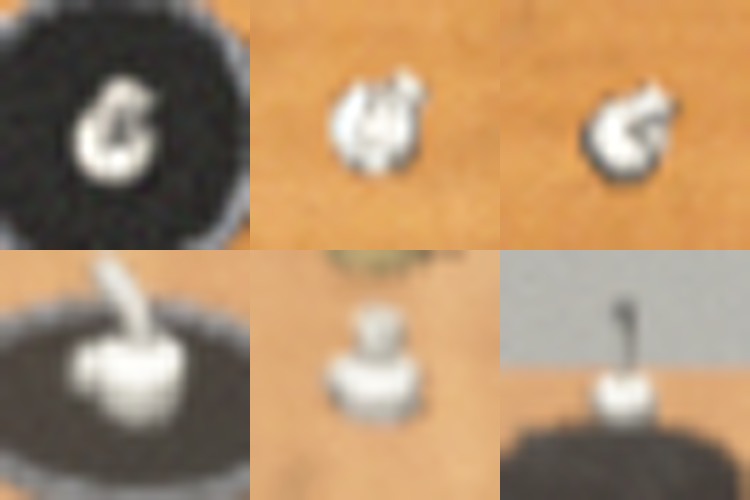

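```bash
cat > fit.py <<'E'
from h import *
from scipy.optimize import minimize
def cyl(r,z0,z1,c0=(0,0),c1=(0,0)):
    a=np.linspace(0,2*np.pi,24); k=np.c_[r*np.cos(a),r*np.sin(a)]
    return np.r_[np.c_[k+c0,0*a+z0],np.c_[k+c1,0*a+z1]]
def box(w,y0,y1,z0,z1): return np.array([(x,y,z) for x in(-w/2,w/2) for y in(y0,y1) for z in(z0,z1)])
def mdl(n,lean=.012):
    if n=="thin": return [cyl(.012,0,.016),box(.01,-.0165,0,.003,.013),cyl(.003,.016,.05)]
    if n=="wide": return [cyl(.0135,0,.016),box(.01,-.0185,0,.003,.013),cyl(.0075,.016,.032)]
    return [cyl(.012,0,.016),box(.01,-.0165,0,.003,.013),cyl(.004,.016,.024),cyl(.004,.024,.041,(0,0),(0,-lean))]
S=6
def render(f,n,p,z0,win):
    l,t,w,h=win; im=np.zeros((h*S,w*S),np.uint8); c,s=np.cos(p[2]),np.sin(p[2])
    for q in mdl(n):
        W=np.c_[q[:,0]*c-q[:,1]*s+p[0],q[:,0]*s+q[:,1]*c+p[1],q[:,2]+z0]
        uv=np.array([proj(f,a) for a in W]); uv=((uv-[l,t]+.5)*S-.5)
        cv2.fillConvexPoly(im,cv2.convexHull((uv*16).round().astype(np.int32)),255,shift=4)
    return cv2.GaussianBlur(cv2.resize(im,(w,h),interpolation=cv2.INTER_AREA)/255.,(0,0),.5)
def fit(fs,n,xy,z0,half=11,yaws=16):
    wins=[];obs=[]
    for f in fs:
        c=proj(f,(*xy,z0+.015)).round().astype(int); l,t=c-half; wins.append((l,t,2*half,2*half))
        m=f["pixels"][t:t+2*half,l:l+2*half].astype(float).min(2); bg=np.median(m); 
        obs.append(np.clip((m-bg)/(np.percentile(m,98)-bg),0,1))
    def cost(p): return sum(((render(f,n,p,z0,w)-o)**2).sum() for f,w,o in zip(fs,wins,obs))
    out=[]
    for y in np.arange(yaws)*2*np.pi/yaws:
        q=minimize(lambda d:cost(np.array([xy[0]+d[0]*.003,xy[1]+d[1]*.003,y+d[2]*.3])),[0,0,0],method="Nelder-Mead",options=dict(initial_simplex=[[0,0,0],[1,0,0],[0,1,0],[0,0,1]],maxfev=60))
        d=q.x; out.append((q.fun,xy[0]+d[0]*.003,xy[1]+d[1]*.003,np.degrees(y+d[2]*.3)%360))
    return sorted(out)[:4]
E
python3 - <<'E'
from fit import *
f=viewer.grab_frame("top"); g=viewer.grab_frame("side")
for n,xy,z in (("bent",(.409,.36),.003),("wide",(.4275,.0735),0),("thin",(.6265,-.303),0)):
    for nm,fs in (("top",[f]),("both",[f,g])):
        if n=="thin" and nm=="both": continue
        print(n,nm); [print(np.round(o,4)) for o in fit(fs,n,xy,z)]
E
```

```text
bent top
[15.5221  0.4087  0.3596 68.7155]
[15.5286  0.4088  0.3595 65.5748]
[15.5447  0.409   0.3595 66.9727]
[15.6146  0.4087  0.3594 72.2289]
bent both
[36.0501  0.4079  0.3587 70.4235]
[36.0554  0.4078  0.3588 69.7505]
[36.1416  0.4076  0.3588 71.408 ]
[36.1687  0.4075  0.3588 70.5404]
wide top
[ 3.593   0.4296  0.0742 46.642 ]
[ 3.6184  0.4301  0.0742 46.4534]
[ 3.6429  0.4303  0.0741 46.9975]
[ 3.6441  0.4304  0.0742 45.6303]
wide both
[14.5512  0.4298  0.0737 41.7148]
[14.578   0.4298  0.0736 41.8178]
[14.6229  0.4298  0.0736 42.2492]
[14.7419  0.4304  0.0735 41.5232]
thin top
[ 9.4013  0.6287 -0.3019 41.8955]
[ 9.4476  0.6286 -0.3018 41.1232]
[ 9.4594  0.6288 -0.3019 43.2722]
[ 9.5375  0.6287 -0.3019 41.3424]
```

```bash
cat > go.py <<'E'
import sys
from h import *
def go(x,y,z,yaw=None):
    o=get_obs(); M=R.from_rotvec(o["orientation"]).as_matrix(); a=np.degrees(np.arctan2(M[1,1],M[0,1]))
    d=M.T@(np.array([x,y,z])-o["tcp_pos"]); t=0 if yaw is None else (-(yaw-a)+90)%180-90
    print("pos",np.round(o["tcp_pos"],4),"yaw_y",round(a,1),"j7",round(o["joints"][6],2),"w",round(o["grip_width"],4),"clk",round(o["clock"],2),"F",np.round(o["contact_force"],1),"-> rows",(d/.2).round(3),"turn",round(t/90,3))
if len(sys.argv)>3: go(*map(float,sys.argv[1:]))
E
python3 go.py .4085 .3597 .15 69
```

```text
pos [0.2714 0.618  0.2313] yaw_y 66.3 j7 -0.08 w 0.0854 clk 1.3 F [0.5 0.8 0.2] -> rows [-1.147 -0.907  0.407] turn -0.03
```

Call:
play_rows:
  commands:
    - [[-0.1, -0.2, -0.16, 0, 0], [-0.1, -0.4, -0.32, 0, 0], [-0.1, -0.6, -0.48, 0.1, 0], [-0.1, -0.8, -0.64, 0.2, -0.03], [-0.1, -0.95, -0.78, 0.3, -0.03], [-0.1, -1, -0.85, 0.4, -0.03], [-0.1, -1, -0.9, 0.4, -0.03], [-0.1, -1, -0.9, 0.4, -0.03]]
  grip_force: 30

```text
clock: 1.97
tcp_pos: [0.383, 0.3629, 0.1479]
orientation: [-0.586, -3.084, 0.015]
contact_force: [0.1, -0.6, -1.1]
grip_width: 0.0467
gripper_force: 0.0
```

```bash
python3 go.py .4085 .3597 .06 69
```

```text
pos [0.383  0.3629 0.1479] yaw_y 68.5 j7 0.34 w 0.0467 clk 1.97 F [ 0.1 -0.6 -1.1] -> rows [-0.125  0.036  0.439] turn -0.006
```

Call:
play_rows:
  commands:
    - [[-0.1, -0.06, 0.02, 0.1, 0], [-0.1, -0.12, 0.035, 0.25, 0], [-0.1, -0.125, 0.036, 0.4, 0], [-0.1, -0.125, 0.036, 0.44, 0], [-0.1, -0.125, 0.036, 0.44, 0], [-0.1, -0.125, 0.036, 0.44, 0]]

```text
clock: 2.47
tcp_pos: [0.4078, 0.3711, 0.0638]
orientation: [-0.572, -3.089, 0.0]
contact_force: [0.6, 0.3, 0.5]
grip_width: 0.0471
gripper_force: 0.0
```

```bash
python3 go.py .4085 .3597 .007 69; python3 - <<'E'
from h import *
f=viewer.grab_frame("top"); g=viewer.grab_frame("side")
c=proj(f,(.409,.36,.02)).astype(int);d=proj(g,(.409,.36,.03)).astype(int)
ims=[cv2.resize(i["pixels"][q[1]-25:q[1]+25,q[0]-25:q[0]+25],(390,390),interpolation=cv2.INTER_CUBIC) for i,q in((f,c),(g,d))]
cv2.imwrite("pics/a.png",cv2.cvtColor(np.hstack(ims),cv2.COLOR_RGB2BGR))
E
```

```text
pos [0.4078 0.3711 0.0638] yaw_y 69.0 j7 0.39 w 0.0471 clk 2.47 F [0.6 0.3 0.5] -> rows [-0.024 -0.052  0.284] turn 0.0
```

View pics/a.png

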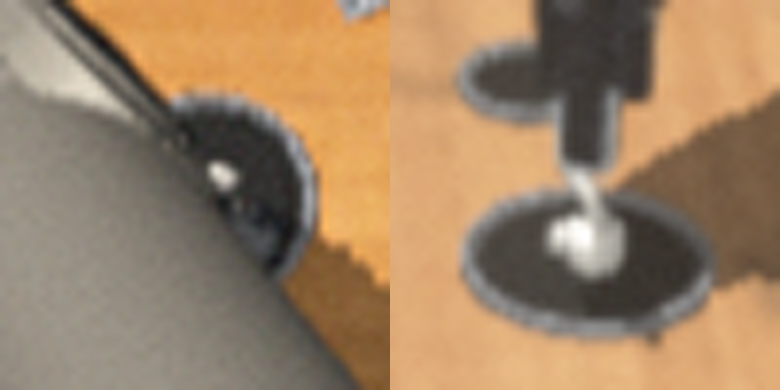

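Call:
play_rows:
  commands:
    - [[-0.1, -0.024, -0.052, 0, 0], [-0.1, -0.024, -0.052, 0, 0], [-0.1, -0.024, -0.052, 0.1, 0], [-0.1, -0.024, -0.052, 0.1, 0], [-0.1, -0.024, -0.052, 0.1, 0]]

```text
clock: 2.98
tcp_pos: [0.4084, 0.3584, 0.0433]
orientation: [-0.573, -3.088, 0.002]
contact_force: [0.5, -0.4, -0.4]
grip_width: 0.0465
gripper_force: 0.0
```

```bash
python3 go.py .4085 .3597 .007 69
```

```text
pos [0.4084 0.3584 0.0433] yaw_y 69.0 j7 0.41 w 0.0465 clk 2.98 F [ 0.5 -0.4 -0.4] -> rows [0.002 0.007 0.182] turn -0.0
```

Good. Descend and grip.

Call:
play_rows:
  commands:
    - [[-0.1, 0.002, 0.006, 0.06, 0], [-0.1, 0.002, 0.006, 0.12, 0], [-0.1, 0.002, 0.006, 0.17, 0], [-0.1, 0.002, 0.006, 0.181, 0], [-0.1, 0.002, 0.006, 0.181, 0], [0.8, 0.002, 0.006, 0.181, 0], [0.8, 0.002, 0.006, 0.181, 0], [0.8, 0.002, 0.006, 0.181, 0], [0.8, 0.002, 0.006, 0.181, 0], [0.8, 0.002, 0.006, 0.181, 0]]
  grip_force: 30

```text
clock: 3.82
tcp_pos: [0.4091, 0.3606, 0.0075]
orientation: [0.573, 3.089, 0.001]
contact_force: [0.5, -0.0, 2.2]
grip_width: 0.0216
gripper_force: 29.5
```

```bash
python3 go.py .5435 .265 .1 116
```

```text
pos [0.4091 0.3606 0.0075] yaw_y 69.0 j7 0.41 w 0.0216 clk 3.82 F [ 0.5 -0.   2.2] -> rows [-0.799 -0.205 -0.463] turn -0.522
```

Call:
play_rows:
  commands:
    - [[0.8, 0, 0, -0.05, 0], [0.8, 0, 0, -0.12, 0], [0.8, 0, 0, -0.22, 0], [0.8, 0, 0, -0.3, 0], [0.8, 0, 0, -0.3, 0], [0.8, 0, 0, -0.3, 0]]

```text
clock: 4.32
tcp_pos: [0.4094, 0.361, 0.0685]
orientation: [0.573, 3.088, 0.004]
contact_force: [-0.3, -0.7, -0.8]
grip_width: 0.0215
gripper_force: 29.4
```

```bash
python3 go.py .5435 .265 .08 116; python3 - <<'E'
from h import *
f=viewer.grab_frame("top"); g=viewer.grab_frame("side")
c=proj(f,(.409,.36,.07)).astype(int);d=proj(g,(.409,.36,.07)).astype(int)
ims=[cv2.resize(i["pixels"][q[1]-20:q[1]+20,q[0]-20:q[0]+20],(390,390),interpolation=cv2.INTER_CUBIC) for i,q in((f,c),(g,d))]
cv2.imwrite("pics/b.png",cv2.cvtColor(np.hstack(ims),cv2.COLOR_RGB2BGR))
f
# long dish refine: top view dark+grey region min-area rect
for i,n in((f,"top"),(g,"side")):
    t=viewer.trace(i,"dish_long_floor")[0]; m=t["pixels"].astype(np.uint8); cs=max(cv2.findContours(m,cv2.RETR_EXTERNAL,cv2.CHAIN_APPROX_NONE)[0],key=len)[:,0]
    w=np.array([back(i,p,.007)[:2] for p in cs],np.float32)*1000; print(n,t["score"],cv2.minAreaRect(w))
E
```

```text
pos [0.4094 0.361  0.0685] yaw_y 69.0 j7 0.41 w 0.0215 clk 4.32 F [-0.3 -0.7 -0.8] -> rows [-0.798 -0.208 -0.058] turn -0.522
top 0.93 ((544.2239990234375, 263.71728515625), (59.36501693725586, 118.03120422363281), 28.53606605529785)
side 0.75 ((540.5955810546875, 264.22332763671875), (64.91107177734375, 124.58988952636719), 28.39823341369629)
```

View pics/b.png

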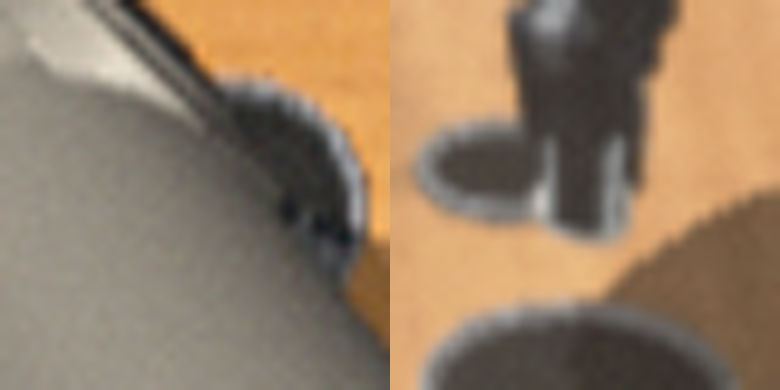

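Call:
play_rows:
  commands:
    - [[0.8, -0.1, -0.03, -0.03, -0.06], [0.8, -0.25, -0.07, -0.06, -0.13], [0.8, -0.4, -0.1, -0.06, -0.2], [0.8, -0.55, -0.14, -0.06, -0.27], [0.8, -0.68, -0.18, -0.06, -0.34], [0.8, -0.76, -0.2, -0.06, -0.41], [0.8, -0.795, -0.21, -0.06, -0.48], [0.8, -0.795, -0.21, -0.06, -0.55], [0.8, -0.795, -0.21, -0.06, -0.55], [0.8, -0.795, -0.21, -0.06, -0.55], [0.8, -0.795, -0.21, -0.06, -0.55]]

```text
clock: 5.43
tcp_pos: [0.5416, 0.2644, 0.0786]
orientation: [0.769, -3.045, -0.0]
contact_force: [-0.2, 0.5, -1.2]
grip_width: 0.0214
gripper_force: 29.4
```

```bash
python3 go.py .543 .264 .009 118.5; python3 - <<'E'
from h import *
g=viewer.grab_frame("side"); d=proj(g,(.543,.264,.05)).astype(int)
save(g,"c",(d[0]-30,d[1]-25,d[0]+30,d[1]+25),10)
E
```

```text
pos [0.5416 0.2644 0.0786] yaw_y 118.4 j7 1.42 w 0.0214 clk 5.43 F [-0.2  0.5 -1.2] -> rows [-0.006 -0.005  0.348] turn -0.002
```

View pics/c.png

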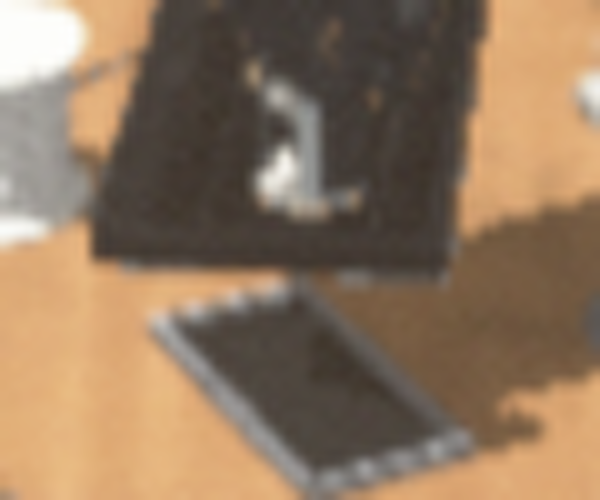

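Call:
play_rows:
  commands:
    - [[0.8, -0.006, -0.005, 0.1, 0], [0.8, -0.006, -0.005, 0.2, 0], [0.8, -0.006, -0.005, 0.3, 0], [0.8, -0.006, -0.005, 0.335, 0], [0.8, -0.006, -0.005, 0.35, 0], [0.8, -0.006, -0.005, 0.35, 0], [0.8, -0.006, -0.005, 0.35, 0], [0.2, -0.006, -0.005, 0.35, 0], [0.0, -0.006, -0.005, 0.35, 0], [0.0, -0.006, -0.005, 0.35, 0], [0.0, -0.006, -0.005, 0.35, 0], [0.0, -0.006, -0.005, 0.35, 0]]

```text
clock: 6.48
tcp_pos: [0.5439, 0.2639, 0.0093]
orientation: [-0.773, 3.045, 0.0]
contact_force: [1.2, -0.2, 0.5]
grip_width: 0.0427
gripper_force: 0.0
```

Call:
play_rows:
  commands:
    - [[0.0, 0, 0, -0.1, 0], [0.0, 0, 0, -0.25, 0], [0.0, 0, 0, -0.4, 0], [0.0, 0, 0, -0.55, 0], [0.0, 0, 0, -0.7, 0], [0.0, 0, 0, -0.7, 0], [0.0, 0, 0, -0.7, 0]]

```text
clock: 7.07
tcp_pos: [0.545, 0.2645, 0.1513]
orientation: [-0.772, 3.041, 0.002]
contact_force: [-0.7, 0.0, -1.2]
grip_width: 0.0426
gripper_force: 0.0
```

```bash
python3 go.py .429 .074 .15 45; python3 - <<'E'
from fit import *
f=viewer.grab_frame("top");g=viewer.grab_frame("side"); d=proj(g,(.543,.264,.02)).astype(int)
save(g,"d",(d[0]-30,d[1]-25,d[0]+30,d[1]+25),10)
print(np.round(fit([g],"bent",(.543,.264),.004,yaws=8)[0],3))
E
```

```text
pos [0.545  0.2645 0.1513] yaw_y 118.5 j7 1.44 w 0.0426 clk 7.07 F [-0.7  0.  -1.2] -> rows [ 0.964 -0.561  0.002] turn 0.816
[ 19.3     0.544   0.262 133.457]
```

View pics/d.png

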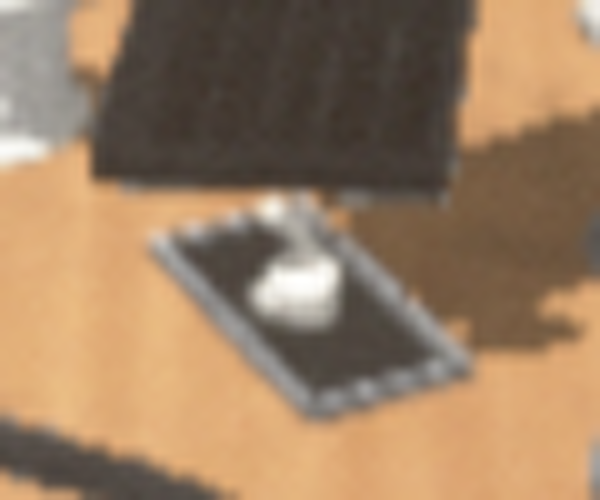

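Call:
play_rows:
  commands:
    - [[-0.1, 0.1, -0.06, 0, 0.07], [-0.1, 0.25, -0.15, 0, 0.14], [-0.1, 0.4, -0.25, 0, 0.22], [-0.1, 0.55, -0.33, 0, 0.3], [-0.1, 0.7, -0.42, 0.05, 0.38], [-0.1, 0.85, -0.5, 0.1, 0.46], [-0.1, 0.96, -0.56, 0.2, 0.54], [-0.1, 0.964, -0.561, 0.3, 0.62], [-0.1, 0.964, -0.561, 0.4, 0.7], [-0.1, 0.964, -0.561, 0.4, 0.78], [-0.1, 0.964, -0.561, 0.4, 0.816], [-0.1, 0.964, -0.561, 0.4, 0.816]]

```text
clock: 8.17
tcp_pos: [0.4265, 0.0728, 0.0676]
orientation: [-1.203, -2.899, 0.004]
contact_force: [-0.0, -0.3, -0.2]
grip_width: 0.0471
gripper_force: 0.0
```

Call:
play_rows:
  commands:
    - [[-0.1, 0, 0, 0, 0], [-0.1, 0, 0, 0, 0], [-0.1, 0, 0, 0, 0]]

```text
clock: 8.42
tcp_pos: [0.4277, 0.0733, 0.069]
orientation: [-1.199, -2.904, 0.0]
contact_force: [-0.2, 0.4, -0.2]
grip_width: 0.0468
gripper_force: 0.0
```

```bash
python3 go.py .4295 .074 .004 45
```

```text
pos [0.4277 0.0733 0.069 ] yaw_y 45.1 j7 0.56 w 0.0468 clk 8.42 F [-0.2  0.4 -0.2] -> rows [-0.004  0.009  0.325] turn 0.002
```

Call:
play_rows:
  commands:
    - [[-0.1, -0.004, 0.009, 0.08, 0], [-0.1, -0.004, 0.009, 0.18, 0], [-0.1, -0.004, 0.009, 0.27, 0], [-0.1, -0.004, 0.009, 0.315, 0], [-0.1, -0.004, 0.009, 0.322, 0], [-0.1, -0.004, 0.009, 0.322, 0], [0.8, -0.004, 0.009, 0.322, 0], [0.8, -0.004, 0.009, 0.322, 0], [0.8, -0.004, 0.009, 0.322, 0], [0.8, -0.004, 0.009, 0.322, 0], [0.8, -0.004, 0.009, 0.322, 0]]

```text
clock: 9.33
tcp_pos: [0.4303, 0.0742, 0.0056]
orientation: [1.201, 2.902, 0.002]
contact_force: [-1.6, -0.9, 7.2]
grip_width: 0.0246
gripper_force: 29.5
```

Call:
play_rows:
  commands:
    - [[0.8, 0, 0, -0.05, 0], [0.8, 0, 0, -0.15, 0], [0.8, 0, 0, -0.3, 0], [0.8, 0, 0, -0.4, 0], [0.8, 0, 0, -0.4, 0], [0.8, 0, 0, -0.4, 0]]

```text
clock: 9.83
tcp_pos: [0.4306, 0.0745, 0.0862]
orientation: [1.2, 2.901, 0.004]
contact_force: [0.2, -0.1, -1.0]
grip_width: 0.0247
gripper_force: 29.7
```

```bash
python3 go.py .4098 .3612 .085 45
```

```text
pos [0.4306 0.0745 0.0862] yaw_y 45.1 j7 0.55 w 0.0247 clk 9.83 F [ 0.2 -0.1 -1. ] -> rows [1.086 0.941 0.008] turn 0.001
```

Call:
play_rows:
  commands:
    - [[0.8, 0.08, 0.07, 0, 0], [0.8, 0.2, 0.17, 0, 0], [0.8, 0.34, 0.3, 0, 0], [0.8, 0.48, 0.42, 0, 0], [0.8, 0.62, 0.54, 0, 0], [0.8, 0.76, 0.66, 0, 0], [0.8, 0.88, 0.78, 0, 0], [0.8, 0.96, 0.88, 0, 0], [0.8, 1, 0.94, 0, 0], [0.8, 1, 0.94, 0, 0], [0.8, 1, 0.94, 0, 0]]

```text
clock: 10.75
tcp_pos: [0.4201, 0.3482, 0.0835]
orientation: [-1.199, -2.903, 0.003]
contact_force: [0.6, 0.2, -0.8]
grip_width: 0.0242
gripper_force: 29.7
```

```bash
python3 go.py .4098 .3612 .0085 45; python3 - <<'E'
from h import *
g=viewer.grab_frame("side"); d=proj(g,(.409,.36,.05)).astype(int)
save(g,"e",(d[0]-30,d[1]-25,d[0]+30,d[1]+25),10)
E
```

```text
pos [0.4201 0.3482 0.0835] yaw_y 45.1 j7 0.04 w 0.0242 clk 10.75 F [ 0.6  0.2 -0.8] -> rows [0.082 0.01  0.375] turn 0.001
```

View pics/e.png

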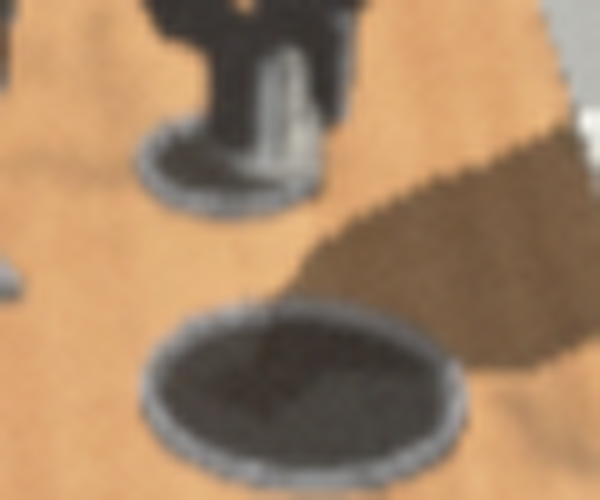

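Call:
play_rows:
  commands:
    - [[0.8, 0.08, 0.01, 0.05, 0], [0.8, 0.08, 0.01, 0.12, 0], [0.8, 0.08, 0.01, 0.2, 0], [0.8, 0.08, 0.01, 0.25, 0], [0.8, 0.08, 0.01, 0.25, 0], [0.8, 0.08, 0.01, 0.25, 0]]

```text
clock: 11.3
tcp_pos: [0.411, 0.3595, 0.0343]
orientation: [-1.203, -2.902, 0.003]
contact_force: [-0.0, 0.3, -1.0]
grip_width: 0.0243
gripper_force: 29.7
```

```bash
python3 go.py .4098 .3612 .0088 45
```

```text
pos [0.411  0.3595 0.0343] yaw_y 45.0 j7 0.02 w 0.0243 clk 11.3 F [-0.   0.3 -1. ] -> rows [0.01  0.002 0.127] turn -0.0
```

Call:
play_rows:
  commands:
    - [[0.8, 0.01, 0.002, 0.05, 0], [0.8, 0.01, 0.002, 0.1, 0], [0.8, 0.01, 0.002, 0.125, 0], [0.8, 0.01, 0.002, 0.125, 0], [0.8, 0.01, 0.002, 0.125, 0], [0.2, 0.01, 0.002, 0.125, 0], [0.0, 0.01, 0.002, 0.125, 0], [-0.1, 0.01, 0.002, 0.125, 0], [-0.1, 0.01, 0.002, 0.125, 0], [-0.1, 0.01, 0.002, 0.125, 0]]

```text
clock: 12.13
tcp_pos: [0.41, 0.3629, 0.0098]
orientation: [1.201, 2.903, 0.0]
contact_force: [0.3, 1.0, -0.4]
grip_width: 0.047
gripper_force: 0.0
```

Call:
play_rows:
  commands:
    - [[-0.1, 0, 0, -0.1, 0], [-0.1, 0, 0, -0.25, 0], [-0.1, 0, 0, -0.4, 0], [-0.1, 0, 0, -0.55, 0], [-0.1, 0, 0, -0.7, 0], [-0.1, 0, 0, -0.75, 0], [-0.1, 0, 0, -0.75, 0], [-0.1, 0, 0, -0.75, 0]]

```text
clock: 12.8
tcp_pos: [0.4098, 0.3628, 0.1597]
orientation: [1.201, 2.903, 0.001]
contact_force: [-0.6, 0.3, -1.6]
grip_width: 0.0469
gripper_force: 0.0
```

```bash
python3 go.py .4295 .05 .16 45; python3 go.py .6287 -.302 .15 42; python3 - <<'E'
from fit import *
g=viewer.grab_frame("side"); d=proj(g,(.409,.36,.03)).astype(int)
save(g,"f",(d[0]-30,d[1]-25,d[0]+30,d[1]+25),10)
print(np.round(fit([g],"wide",(.41,.36),.003,yaws=8)[0],3))
E
```

```text
pos [0.4098 0.3628 0.1597] yaw_y 45.1 j7 -0.0 w 0.0469 clk 12.8 F [-0.6  0.3 -1.6] -> rows [-1.175 -1.038 -0.003] turn 0.001
pos [0.4098 0.3628 0.1597] yaw_y 45.1 j7 -0.0 w 0.0469 clk 12.8 F [-0.6  0.3 -1.6] -> rows [-3.123 -1.58   0.047] turn 0.034
[ 25.659   0.412   0.358 351.074]
```

View pics/f.png

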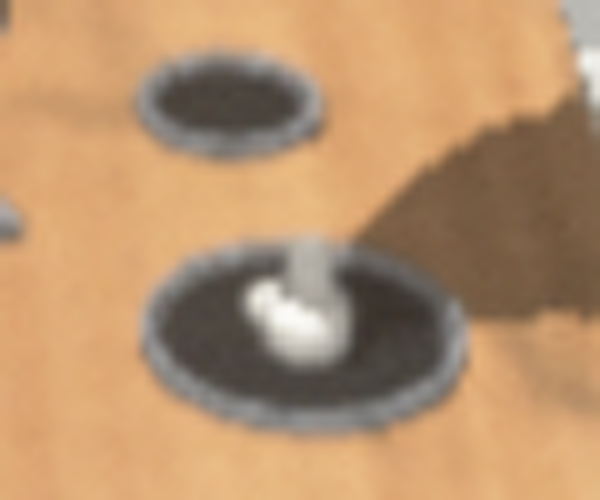

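Call:
play_rows:
  commands:
    - [[-0.1, -0.15, -0.08, 0, 0], [-0.1, -0.3, -0.15, 0, 0], [-0.1, -0.48, -0.24, 0, 0], [-0.1, -0.66, -0.33, 0, 0], [-0.1, -0.84, -0.42, 0, 0], [-0.1, -1, -0.51, 0, 0]]

```text
clock: 13.35
tcp_pos: [0.4788, 0.1464, 0.1579]
orientation: [-1.201, -2.901, 0.004]
contact_force: [-0.3, 0.1, 0.2]
grip_width: 0.0471
gripper_force: 0.0
```

Call:
play_rows:
  commands:
    - [[-0.1, -0.17, -0.09, 0, 0], [-0.1, -0.34, -0.17, 0, 0], [-0.1, -0.5, -0.25, 0, 0], [-0.1, -0.67, -0.34, 0, 0], [-0.1, -0.84, -0.42, 0, 0], [-0.1, -1, -0.51, 0, 0]]

```text
clock: 13.85
tcp_pos: [0.5482, -0.066, 0.1577]
orientation: [-1.2, -2.901, 0.002]
contact_force: [1.0, 1.3, -0.3]
grip_width: 0.0471
gripper_force: 0.0
```

Call:
play_rows:
  commands:
    - [[-0.1, -0.17, -0.09, 0, 0], [-0.1, -0.34, -0.17, 0, 0], [-0.1, -0.5, -0.25, 0, 0.03], [-0.1, -0.67, -0.34, 0, 0.034], [-0.1, -0.84, -0.42, 0, 0.034], [-0.1, -0.95, -0.5, 0.1, 0.034], [-0.1, -1, -0.54, 0.2, 0.034], [-0.1, -1, -0.54, 0.25, 0.034], [-0.1, -1, -0.54, 0.25, 0.034], [-0.1, -1, -0.54, 0.25, 0.034]]

```text
clock: 14.68
tcp_pos: [0.6133, -0.2799, 0.1078]
orientation: [-1.275, -2.867, -0.001]
contact_force: [1.2, 0.4, 0.5]
grip_width: 0.0464
gripper_force: 0.0
```

```bash
python3 go.py .6287 -.302 .075 42; python3 - <<'E'
from h import *
f=viewer.grab_frame("top"); g=viewer.grab_frame("side")
c=proj(f,(.628,-.302,.02)).astype(int);d=proj(g,(.628,-.302,.03)).astype(int)
ims=[cv2.resize(i["pixels"][q[1]-20:q[1]+20,q[0]-20:q[0]+20],(390,390),interpolation=cv2.INTER_CUBIC) for i,q in((f,c),(g,d))]
cv2.imwrite("pics/g.png",cv2.cvtColor(np.hstack(ims),cv2.COLOR_RGB2BGR))
E
```

```text
pos [ 0.6133 -0.2799  0.1078] yaw_y 42.1 j7 1.26 w 0.0464 clk 14.68 F [1.2 0.4 0.5] -> rows [-0.134 -0.016  0.164] turn 0.001
```

View pics/g.png

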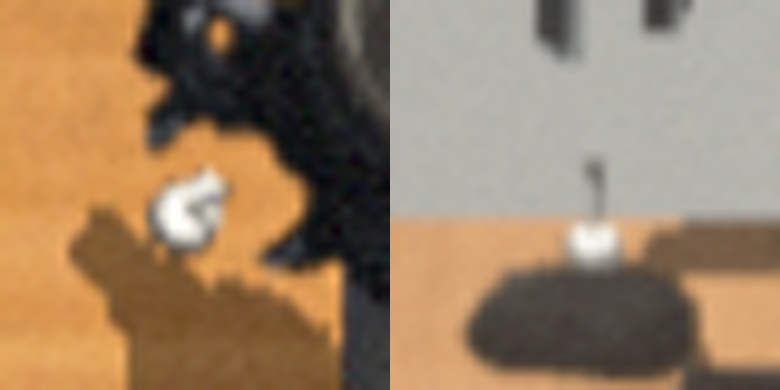

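Call:
play_rows:
  commands:
    - [[-0.1, -0.1, -0.015, 0, 0], [-0.1, -0.136, -0.013, 0, 0], [-0.1, -0.136, -0.013, 0.08, 0], [-0.1, -0.136, -0.013, 0.18, 0], [-0.1, -0.136, -0.013, 0.2, 0], [-0.1, -0.136, -0.013, 0.2, 0], [-0.1, -0.136, -0.013, 0.2, 0]]

```text
clock: 15.37
tcp_pos: [0.6308, -0.3035, 0.0705]
orientation: [1.277, 2.87, 0.0]
contact_force: [-0.4, -0.4, 0.1]
grip_width: 0.047
gripper_force: 0.0
```

```bash
python3 go.py .628 -.3027 .005 42
```

```text
pos [ 0.6308 -0.3035  0.0705] yaw_y 42.0 j7 1.29 w 0.047 clk 15.37 F [-0.4 -0.4  0.1] -> rows [ 0.013 -0.008  0.328] turn 0.0
```

Call:
play_rows:
  commands:
    - [[-0.1, 0.013, -0.008, 0.03, 0], [-0.1, 0.013, -0.008, 0.12, 0], [-0.1, 0.013, -0.008, 0.22, 0], [-0.1, 0.013, -0.008, 0.3, 0], [-0.1, 0.013, -0.008, 0.327, 0], [-0.1, 0.013, -0.008, 0.327, 0], [0.8, 0.013, -0.008, 0.327, 0], [0.8, 0.013, -0.008, 0.327, 0], [0.8, 0.013, -0.008, 0.327, 0], [0.8, 0.013, -0.008, 0.327, 0], [0.8, 0.013, -0.008, 0.327, 0]]

```text
clock: 16.28
tcp_pos: [0.6284, -0.3036, 0.0056]
orientation: [1.277, 2.868, 0.0]
contact_force: [-0.6, 0.3, 5.0]
grip_width: 0.0212
gripper_force: 29.8
```

Call:
play_rows:
  commands:
    - [[0.8, 0, 0, -0.05, 0], [0.8, 0, 0, -0.15, 0], [0.8, 0, 0, -0.3, 0], [0.8, 0, 0, -0.45, 0], [0.8, 0, 0, -0.6, 0], [0.8, 0, 0, -0.7, 0], [0.8, 0, 0, -0.7, 0], [0.8, 0, 0, -0.7, 0]]

```text
clock: 16.95
tcp_pos: [0.6281, -0.3033, 0.1462]
orientation: [1.277, 2.867, 0.001]
contact_force: [1.0, 0.0, -0.5]
grip_width: 0.0212
gripper_force: 29.5
```

```bash
python3 go.py .421 .2275 .145 42; python3 - <<'E'
from h import *
f=viewer.grab_frame("top"); g=viewer.grab_frame("side")
p=get_obs()["tcp_pos"]
c=proj(f,p).astype(int);d=proj(g,p).astype(int)
ims=[cv2.resize(i["pixels"][q[1]-20:q[1]+20,q[0]-20:q[0]+20],(390,390),interpolation=cv2.INTER_CUBIC) for i,q in((f,c),(g,d))]
cv2.imwrite("pics/i.png",cv2.cvtColor(np.hstack(ims),cv2.COLOR_RGB2BGR))
E
```

```text
pos [ 0.6281 -0.3033  0.1462] yaw_y 42.0 j7 1.27 w 0.0212 clk 16.95 F [ 1.   0.  -0.5] -> rows [2.665e+00 1.006e+00 1.000e-03] turn -0.0
```

View pics/i.png

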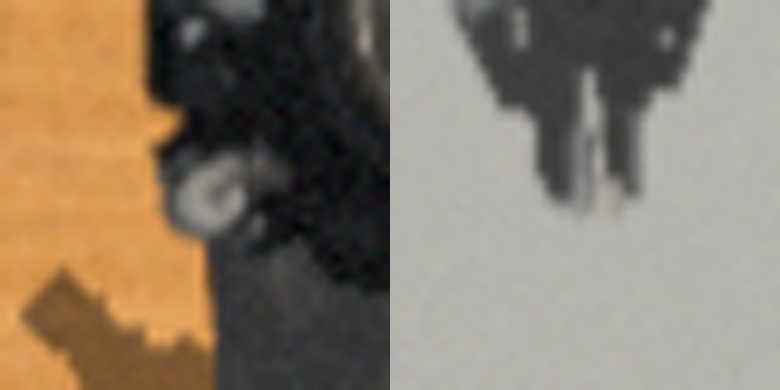

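Call:
play_rows:
  commands:
    - [[0.8, 0.08, 0.03, 0, 0], [0.8, 0.2, 0.08, 0, 0], [0.8, 0.34, 0.13, 0, 0], [0.8, 0.48, 0.18, 0, 0], [0.8, 0.62, 0.23, 0, 0], [0.8, 0.76, 0.29, 0, 0], [0.8, 0.9, 0.34, 0, 0], [0.8, 1, 0.38, 0, 0]]

```text
clock: 17.72
tcp_pos: [0.5478, -0.1005, 0.1426]
orientation: [-1.273, -2.867, 0.001]
contact_force: [-0.5, -0.2, 0.4]
grip_width: 0.021
gripper_force: 29.5
```

Call:
play_rows:
  commands:
    - [[0.8, 0.12, 0.05, 0, 0], [0.8, 0.26, 0.1, 0, 0], [0.8, 0.4, 0.15, 0, 0], [0.8, 0.54, 0.2, 0, 0], [0.8, 0.68, 0.26, 0, 0], [0.8, 0.82, 0.31, 0, 0], [0.8, 0.92, 0.35, 0, 0], [0.8, 1, 0.38, 0, 0], [0.8, 1, 0.38, 0, 0]]

```text
clock: 18.47
tcp_pos: [0.4703, 0.0996, 0.1429]
orientation: [-1.268, -2.87, 0.002]
contact_force: [0.1, 0.5, -1.0]
grip_width: 0.0214
gripper_force: 29.5
```

Call:
play_rows:
  commands:
    - [[0.8, 0.12, 0.04, 0, 0], [0.8, 0.26, 0.1, 0, 0], [0.8, 0.4, 0.15, 0, 0], [0.8, 0.54, 0.2, 0.1, 0], [0.8, 0.62, 0.23, 0.2, 0], [0.8, 0.66, 0.24, 0.32, 0], [0.8, 0.66, 0.24, 0.44, 0], [0.8, 0.66, 0.24, 0.5, 0], [0.8, 0.66, 0.24, 0.5, 0], [0.8, 0.66, 0.24, 0.5, 0], [0.8, 0.66, 0.24, 0.5, 0]]

```text
clock: 19.38
tcp_pos: [0.4207, 0.2257, 0.0446]
orientation: [1.279, 2.869, -0.0]
contact_force: [1.0, -0.3, -0.9]
grip_width: 0.0211
gripper_force: 29.5
```

```bash
python3 go.py .421 .2275 .0088 42
```

```text
pos [0.4207 0.2257 0.0446] yaw_y 41.9 j7 0.23 w 0.0211 clk 19.38 F [ 1.  -0.3 -0.9] -> rows [0.006 0.007 0.179] turn -0.001
```

Call:
play_rows:
  commands:
    - [[0.8, 0.006, 0.007, 0.05, 0], [0.8, 0.006, 0.007, 0.1, 0], [0.8, 0.006, 0.007, 0.15, 0], [0.8, 0.006, 0.007, 0.176, 0], [0.8, 0.006, 0.007, 0.178, 0], [0.8, 0.006, 0.007, 0.178, 0], [0.2, 0.006, 0.007, 0.178, 0], [0.0, 0.006, 0.007, 0.178, 0], [0.0, 0.006, 0.007, 0.178, 0], [0.0, 0.006, 0.007, 0.178, 0], [0.0, 0.006, 0.007, 0.178, 0]]

```text
clock: 20.3
tcp_pos: [0.4205, 0.2281, 0.0087]
orientation: [1.278, 2.87, 0.0]
contact_force: [-1.0, 0.6, -0.4]
grip_width: 0.0431
gripper_force: 0.0
```

Call:
play_rows:
  commands:
    - [[0.0, 0, 0, -0.08, 0], [0.0, 0, 0, -0.2, 0], [0.0, 0, 0, -0.35, 0], [0.0, 0, 0, -0.5, 0], [0.0, 0, 0, -0.65, 0], [0.0, 0, 0, -0.8, 0], [0.0, 0, 0, -0.8, 0], [0.0, 0, 0, -0.8, 0]]

```text
clock: 20.97
tcp_pos: [0.4214, 0.2288, 0.1704]
orientation: [1.277, 2.868, 0.006]
contact_force: [0.5, 0.3, -0.8]
grip_width: 0.0429
gripper_force: 0.0
```

Call:
play_rows:
  commands:
    - [[0, -0.15, 0, 0, 0], [0, -0.35, 0, 0, 0], [0, -0.5, 0, 0, 0], [0, -0.7, 0, 0, 0], [0, -0.9, 0, 0, 0], [0, -1, 0, 0, 0], [0, -1, 0, 0, 0], [0, -1, 0, 0, 0], [0, -1, 0, 0, 0]]

```text
clock: 21.72
tcp_pos: [0.5529, 0.08, 0.1673]
orientation: [-1.276, -2.868, 0.002]
contact_force: [-0.5, 0.6, 0.1]
grip_width: 0.043
gripper_force: 0.0
```

```bash
python3 - <<'E'
from fit import *
f=viewer.grab_frame("top"); g=viewer.grab_frame("side"); o=get_obs(); print(o["tcp_pos"],o["clock"])
a=cv2.resize(f["pixels"][180:265,210:300],(400,378),interpolation=cv2.INTER_CUBIC);b=cv2.resize(g["pixels"][190:275,250:340],(400,378),interpolation=cv2.INTER_CUBIC)
cv2.imwrite("pics/end.png",cv2.cvtColor(np.hstack([a,b]),cv2.COLOR_RGB2BGR))
for n,xy,z in (("bent",(.543,.264),.004),("wide",(.41,.361),.003),("thin",(.421,.2275),.003)):
    for fs in ([f],[g]): print(n,np.round(fit(fs,n,xy,z,yaws=8)[0],3))
E
```

```text
[0.55304063 0.08080441 0.1679206 ] 21.8167
bent [ 20.335   0.545   0.266 118.185]
bent [ 18.811   0.546   0.261 141.316]
wide [14.815  0.411  0.363 47.591]
wide [1.66700e+01 4.11000e-01 3.58000e-01 3.59893e+02]
thin [12.415  0.419  0.231 38.542]
thin [1.31210e+01 4.18000e-01 2.25000e-01 3.50922e+02]
```

View pics/end.png

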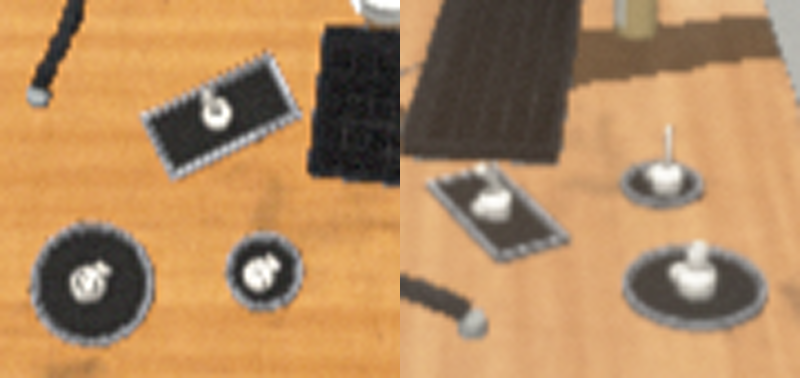

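The last picture shows all three nozzles upright near their dish centres: thin at about (260,273), with the dish centre at (264,271); wide at (88,284), centre (92,283); bent at (217,113), centre (221,116). The gripper is clear of everything.

```bash
python3 -c "
from bench import r
print(r.hand_in())"
```

```text
the job is handed in; nothing more can be done
None
```

I placed all three nozzles upright near the centres of their own dishes and handed the job in at about 22 s on the clock; hand-in returned no verdict, so I have not seen the judged result.

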